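# Hold the tube pump's spring arm open at its stop

## Robot

A 7-joint arm with a two-finger parallel gripper is mounted at the origin on the work surface. World frame = base frame: x ahead of the robot, y to its left, z up, the work surface at z = 0. Lengths are in m, angles in rad, forces in N, time in s.
With the tool pointing down it reaches from about 0.425 to 0.875 m from the base axis. Payload 8.4 kg.
Tool frame: the origin (TCP) lies midway between the tips of the shut fingers; the grasp point (between the pads) lies 19 mm behind it; x points along the fingers, z is the direction in which the jaws open and shut, and the axes are right-handed (so a half turn about x gives the same grasp; the last joint's range is limited). The gripper opens to 85 mm and grips with 20 to 120 N. Pads are 22 mm wide; open, the fingers measure 114 mm over their backs; the gripper's body (76 mm by 85 mm) begins 54 mm behind the grasp point. The pads swing forward as they close: fully open they stand 13 mm farther back than shut.
Start: joints at [-1.258, 0.333, 0.04, 1.465, -0.013, 1.343, -0.059], TCP at [0.26, 0.596, 0.231] pointing down, gripper open.
Joint ranges: [-2.58, 2.58], [-0.38, 2.09], [-1.3, 1.39], [0.25, 2.4], [-1.5, 4.64], [0.08, 2.09], [-2.65, 2.65]. Speed limits (rad/s): [2.22, 2.22, 2.79, 2.79, 3.14, 3.14, 3.14].

## Interface

Orientations are given as a rotation vector (axis times angle).
In Python, from station import manip, eyes gives the robot as it stands.
- The arm moves only by the shell command python3 -m handwheel 'ROWS' [FORCE]. ROWS is JSON, a list of rows, each an object with "hand": the finger opening in mm, from 0 to 85.4; "linear": the shift along the tool's x, y, z in mm, a list of three; "angular": the turn, a rotation vector about the tool's x, y, z in degrees, a list of three. In form: [{"hand": hand, "linear": [x, y, z], "angular": [ax, ay, az]}, ...]. A call has 1 to 20 rows; each row shifts and turns the commanded pose from where the row before left it, along the tool's axes as they then stand; what a row does not reach is not made up. A row lasts 1/10 s, in which the tool goes at most 50 mm and 8.59 degrees, less where a joint would pass 70% of its speed; a pose out of reach is approached as far as the arm can. A call is refused whole if a number of a shift passes 50 or a number of a turn 8.59, either way. A call with a gripper value outside its range is refused whole. The fingers move at their own pace and stop on an object; FORCE is the grip in N (left out, the last holds). Time passes only in rows, so rows that do not move let the fingers close. It gives the time, the measured TCP pose, the force and the opening at its end, in the units of the state.
- manip.get_obs(): the state, without advancing time (a new reading comes with each control period).
- eyes.capture(name): name is "side" or "top" or "wrist"; returns the picture (480x640x3 uint8, red, green, blue); there is no depth.
- eyes.camera_model(name): a dict with "fx", "fy", "cx", "cy" (pixels), "view" (4x4, takes a point from world to camera coordinates). Camera axes: x right, y up, looking along -z (the intrinsics and any distortion apply to the point x, -y, -z); pixel columns grow to the right and rows downward; lengths in m; the calibration is good to about 2 mm. A picture is of the moment at which its call begins: read the wrist's pose just before it. camera_model takes no time and is no camera call; for the wrist camera it gives the pose at the moment of the call.
- manip.job_done(): hands the job in, once; it reports no verdict.
Trained networks look in the newest picture that a camera, given by its name, has taken for a name from the list of things; names that differ only in an ending like _2 or _b are one class to them, and where a whole thing is asked for, a point or a joint stands for the part that bears it (a point fixed in the world has none). Each returns a list of dicts, best first, with "conf" (0 to 1); they miss things now and then, are a little off and sometimes report something else, mostly with a low value. They report only what shows in the picture. A call takes as long as a camera call.
- eyes.cut_out(target, camera): "pixels" (480x640 bool, what is visible of it) and "location" ([column, row] in pixels, amid what is visible of it).
- eyes.mark_of(target, camera): "location" ([column, row] in pixels: a listed point, or the origin of a listed thing).
The state is a dict: "t": time; "joint_pos": joint angles; "joint_vel": joint speeds; "joint_torque": joint torques, N m; "position": TCP position; "orientation": TCP orientation; "wrist_force": force on the tool from outside, world axes, zero at the start; "torque": the same for the moment, N m; "finger_gap": finger opening in m.
Only numpy, scipy, OpenCV 4.12 (cv2) and the standard library are available. Lean on these libraries where they do the work, as an engineer would, in place of code of your own. Each camera call takes 0.05 s, during which the arm holds its last target.

## Task

The tube pump has to be opened so that a colleague can thread a new tube: take the knob of the splash guard and swing the guard round to the pump's left until its round disc is no longer over any of the deck. Then take the upright finger post of the spring-loaded tension arm, turn the arm away from the roller head against its spring until it is wound right up to its stop, and finish while still holding it there with the fingers, because it springs back if let go. Leave the bottle, the beaker and the tray standing where they are.

Things in the scene. Friction and masses are not known exactly. Their poses are not given: they have to be found in the camera images.
- pump: Fixed tube pump: white housing with a bare metal deck on top, 200 (x) by 240 (y) by 60 mm high. Origin at the centre of its underside on the bench; its front with switch, socket and stub faces its -x, its left is +y. On the deck stand the roller head (a disc of radius 34 mm with three rollers, highest point 83 mm above the bench, centred at pump x -30, y +40 mm), the tension arm's pivot body (pump x +20, y -60 mm) and the guard's column (16 mm thick, pump x +80, y +85 mm).
- guard_hinge (a point): Point on the upright hinge axis of the splash guard, on top of the column at the pump's far left corner, 175 mm above the bench.
- guard_knob (a point): Point on the axis of the guard's knob, 32 mm above the arm's underside and 204 mm above the bench. The knob is an upright plain cylinder 18 mm in diameter standing on the centre of the guard's round clear disc (radius 52 mm with its white rim, top 177 mm, underside 173 mm above the bench); a collar 28 mm wide round its foot reaches 181 mm; the knob's top is at 222 mm. 159 mm horizontally from the hinge axis. It can be pinched from above in any direction.
- guard (a joint): Angle of the splash guard in rad: 0 = over the deck and the tension arm (knob 110 mm nearer the front and 115 mm further to the pump's right than the hinge), growing clockwise seen from above, so that the knob travels towards the pump's front and then round to its left (+y); 1.9 = end stop, out to the left. From about 1.42 on no part of the disc is over the deck. Light friction hinge (under 1 N at the knob): it stays where it is left.
- tension_pivot (a point): Point on the upright pivot axis of the tension arm, 79 mm above the bench.
- tension_post (a point): Point on the axis of the finger post at the free end of the tension arm, 118 mm above the bench. The post is an upright plain steel cylinder 14 mm in diameter, bare from 83 mm (top of the arm) to 140 mm above the bench, 75 mm horizontally from the pivot axis. It can be pinched from above in any direction. The guard's disc lies 33 mm above its top at the start.
- tension (a joint): Angle of the tension arm in rad: 0 = at rest beside the roller head (post 65 mm nearer the front and 38 mm further to the left than the pivot), growing anticlockwise seen from above, so that the post travels towards the pump's right (-y); 1.2 = its stop (post 58 mm nearer the front and 47 mm further right than the pivot). A spring pulls it back to 0: about 4 N at the post at rest, 8 N at the stop.
- bottle: Loose white plastic bottle, 60 mm diameter, 110 mm to 120 mm high, standing to the right of the pump. Origin at the centre of its underside.
- beaker: Loose glass beaker, 64 mm diameter, 75 mm high, standing to the right of the pump further back. Origin at the centre of its underside.
- tray: Loose open white tray, 90 by 130 by 35 mm high, lying behind the pump on its far side. Origin at the centre of its underside.

How it is judged:
By the outcome, as a careful person would: the job done as asked, in the order asked, and still so for the second after the job is handed in, while the arm keeps its last pose, push and grip.
It also fails if it takes over 51 s, if anything falls off the work surface, if the arm or the gripper's body presses on something with over 40 N, if the wrist force passes 120 N, or if a joint passes its speed limit or range.

## Working session

There is one attempt and no reset: what is moved stays moved. The work goes in short steps, Python scripts to look and compute and a shell command to move; the robot and the scene stay as the last step left them, time stands still between calls to the robot, and variables do not carry over. Pictures are saved under pics/ and viewed, and the job is handed in when it is done.

```bash
ls; mkdir -p pics
cat > h.py <<'E'
import numpy as np,cv2
from station import manip,eyes
from scipy.spatial.transform import Rotation as R
def snap(n,f):
    im=eyes.capture(n); cv2.imwrite(f'pics/{f}.png',im[:,:,::-1]); return im
def ray(n,uv,m=None):
    m=m or eyes.camera_model(n); V=np.array(m['view']); 
    d=np.array([(uv[0]-m['cx'])/m['fx'],-(uv[1]-m['cy'])/m['fy'],-1.])
    Rt=V[:3,:3].T; return -Rt@V[:3,3],Rt@d
def atz(n,uv,z,m=None):
    o,d=ray(n,uv,m); return o+d*(z-o[2])/d[2]
def proj(n,p):
    m=eyes.camera_model(n);V=np.array(m['view']);c=V[:3,:3]@p+V[:3,3]
    return [m['cx']-m['fx']*c[0]/c[2],m['cy']+m['fy']*c[1]/c[2]]
E
python3 - <<'E'
from h import *
np.set_printoptions(precision=4,suppress=True)
o=manip.get_obs();print(o['t'],o['position'],o['orientation'],o['finger_gap'])
print(R.from_rotvec(o['orientation']).as_matrix())
Z={'guard_hinge':.175,'guard_knob':.204,'tension_pivot':.079,'tension_post':.118,'pump':0,'bottle':0,'beaker':0,'tray':0}
for c in ['top','side']:
    snap(c,c+'0'); m=eyes.camera_model(c);print(c,{k:v for k,v in m.items() if k!='view'})
    for k,z in Z.items():
        for r in eyes.mark_of(k,c)[:2]: print(c,k,round(r['conf'],2),np.array(r['location']),atz(c,r['location'],z))
E
```

```text
pics
0.0 [0.26   0.5952 0.2304] [-0.9017  1.3777  0.9001] 0.08506691819551
[[-0.0005 -0.9164  0.4003]
 [-0.0016  0.4003  0.9164]
 [-1.     -0.0001 -0.0016]]
top {'fx': 603.7254499053856, 'fy': 603.7254499053856, 'cx': 325.0164178355518, 'cy': 237.50553784572543}
top guard_hinge 0.68 [203.5 237.1] [0.6348 0.1362 0.175 ]
top guard_knob 0.62 [263.9 305.6] [0.5177 0.0278 0.204 ]
top tension_pivot 0.59 [294.9 259.4] [ 0.6086 -0.0137  0.079 ]
top pump 0.82 [273.6 283.9] [0.5698 0.0328 0.    ]
top bottle 0.74 [393.9 256.5] [ 0.6244 -0.2044  0.    ]
top beaker 0.92 [381.7 191.6] [ 0.7559 -0.182   0.    ]
top tray 0.67 [261.4 170.1] [0.8008 0.0613 0.    ]
side {'fx': 583.9924728825049, 'fy': 583.9924728825049, 'cx': 323.75899200933515, 'cy': 240.24031368412597}
side guard_hinge 0.63 [341.2 373.4] [ 0.5542 -0.3679  0.175 ]
side guard_hinge 0.26 [295.1 258.2] [ 0.5691 -0.1411  0.175 ]
side guard_knob 0.68 [234.7 193.9] [0.5186 0.0198 0.204 ]
side tension_pivot 0.84 [297.7 261.4] [ 0.6061 -0.0204  0.079 ]
side tension_post 0.89 [250.7 242.7] [0.5339 0.0036 0.118 ]
side pump 0.84 [270.9 283.2] [0.5699 0.0372 0.    ]
side bottle 0.84 [343.1 371.5] [ 0.6176 -0.2096  0.    ]
side beaker 0.76 [413.  339.3] [ 0.7479 -0.1815  0.    ]
side beaker 0.29 [380.4 254.1] [0.7944 0.0553 0.    ]
side tray 0.89 [380.3 249.3] [0.8008 0.0706 0.    ]
```

View pics/top0.png

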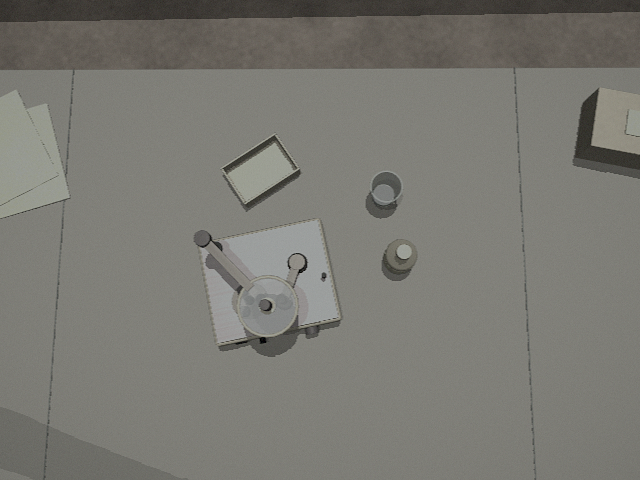

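View pics/side0.png

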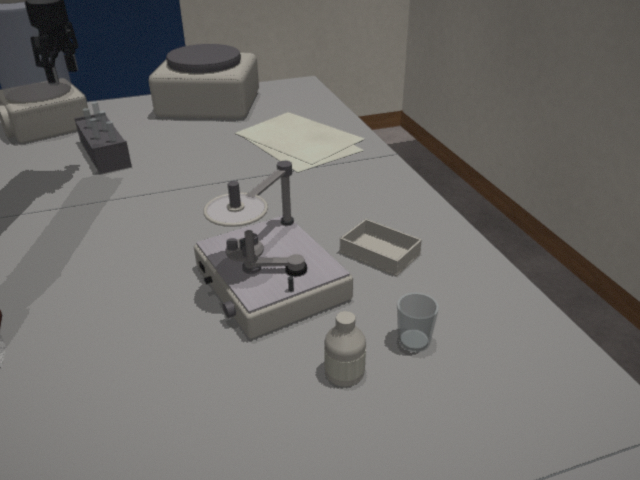

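The top picture shows the hinge at about (203,238), the knob at (265,305), the pivot at (297,262), and the pump yawed a little anticlockwise. The side picture shows the post at (250,243) under the disc. I'll fit the pump pose to all the marks.

```bash
cat > fit.py <<'E'
from h import *
from scipy.optimize import least_squares
np.set_printoptions(precision=4,suppress=True)
L={'guard_hinge':(80,85,175),'guard_knob':(-30,-30,204),'tension_pivot':(20,-60,79),'tension_post':(-45,-22,118),'pump':(0,0,0)}
M=[('top','guard_hinge',203.5,237.1),('top','guard_knob',263.9,305.6),('top','tension_pivot',294.9,259.4),('top','pump',273.6,283.9),
('side','guard_knob',234.7,193.9),('side','tension_pivot',297.7,261.4),('side','tension_post',250.7,242.7),('side','pump',270.9,283.2),('side','guard_hinge',285,165)]
def w(q,k):
    c,s=np.cos(q[2]),np.sin(q[2]);x,y,z=np.array(L[k])/1000
    return np.array([q[0]+c*x-s*y,q[1]+s*x+c*y,z])
def res(q): return np.concatenate([np.array(proj(c,w(q,k)))-[u,v] for c,k,u,v in M])
r=least_squares(res,[.57,.035,.2],loss='soft_l1',f_scale=2)
print(r.x);print(res(r.x).reshape(-1,2))
for k in L: print(k,w(r.x,k))
E
python3 fit.py
```

```text
[0.5709 0.0396 0.1842]
[[ -0.967    0.4592]
 [ 14.5623 -18.0049]
 [  1.0633   3.801 ]
 [ -3.4411  -0.5647]
 [ 19.7177   1.4497]
 [ -3.38    -0.9939]
 [ -2.7485  -1.5805]
 [  0.2036  -0.8685]
 [  0.4718   2.6883]]
guard_hinge [0.634  0.1378 0.175 ]
guard_knob [0.5469 0.0046 0.204 ]
tension_pivot [ 0.6016 -0.0157  0.079 ]
tension_post [0.5307 0.0097 0.118 ]
pump [0.5709 0.0396 0.    ]
```

The hinge, pivot, post and pump marks agree to a few px, giving pump yaw ≈ 0.184. The knob doesn't fit angle 0: it is at about (0.518, 0.024), so the guard stands at about 0.22 rad. Going above the knob.

```bash
python3 -m handwheel '[{"hand":70,"linear":[-35,0,0],"angular":[0,0,0]},{"hand":70,"linear":[-35,-25.8,-23.3],"angular":[0,0,0]},{"hand":70,"linear":[0,-25.8,-23.3],"angular":[0,0,0]},{"hand":70,"linear":[0,-25.8,-23.3],"angular":[0,0,0]},{"hand":70,"linear":[0,-25.8,-23.3],"angular":[0,0,0]},{"hand":70,"linear":[0,-25.8,-23.3],"angular":[0,0,0]},{"hand":70,"linear":[0,-25.8,-23.3],"angular":[0,0,0]},{"hand":70,"linear":[0,-25.8,-23.3],"angular":[0,0,0]},{"hand":70,"linear":[0,-25.8,-23.3],"angular":[0,0,0]},{"hand":70,"linear":[0,-25.8,-23.3],"angular":[0,0,0]},{"hand":70,"linear":[0,-25.8,-23.3],"angular":[0,0,0]},{"hand":70,"linear":[0,-25.8,-23.3],"angular":[0,0,0]},{"hand":70,"linear":[0,-25.8,-23.3],"angular":[0,0,0]},{"hand":70,"linear":[0,-25.8,-23.3],"angular":[0,0,0]},{"hand":70,"linear":[0,-25.8,-23.3],"angular":[0,0,0]},{"hand":70,"linear":[0,-25.8,-23.3],"angular":[0,0,0]},{"hand":70,"linear":[0,-25.8,-23.3],"angular":[0,0,0]},{"hand":70,"linear":[0,-25.8,-23.3],"angular":[0,0,0]},{"hand":70,"linear":[0,-25.8,-23.3],"angular":[0,0,0]},{"hand":70,"linear":[0,0,0],"angular":[0,0,0]}]'
python3 - <<'E'
from h import *
np.set_printoptions(precision=4,suppress=True)
o=manip.get_obs();print(o['t'],o['position'],o['joint_pos']);print(R.from_rotvec(o['orientation']).as_matrix())
m=eyes.camera_model('wrist');snap('wrist','w1')
for r in eyes.mark_of('guard_knob','wrist')[:2]: print(r['conf'],r['location'],atz('wrist',r['location'],.204,m))
snap('top','t1')
E
```

```text
t: 2.9
position: [0.5189, 0.0202, 0.3017]
orientation: [-0.897, 1.379, 0.894]
wrist_force: [0.3, -0.3, -0.0]
finger_gap: 0.0698
2.9 [0.5189 0.0202 0.3017] [-0.6787  0.0186  0.5677  1.6938 -0.0085  1.4312  1.0421]
[[ 0.0011 -0.9136  0.4067]
 [-0.0015  0.4067  0.9136]
 [-1.     -0.0016 -0.0009]]
0.89 [328.2, 238.3] [0.5188 0.0248 0.204 ]
```

View pics/w1.png

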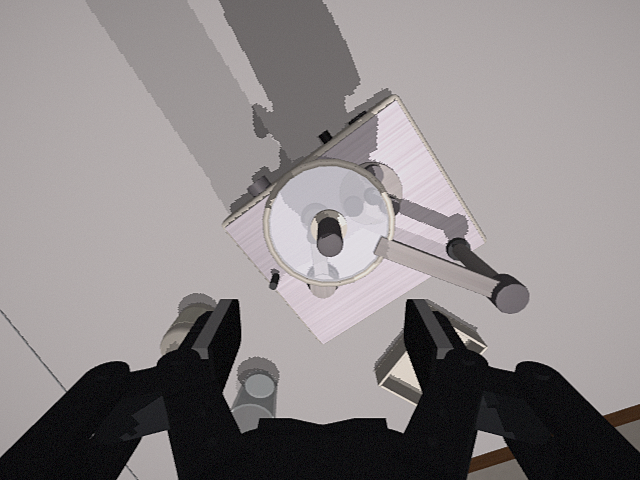

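View pics/t1.png

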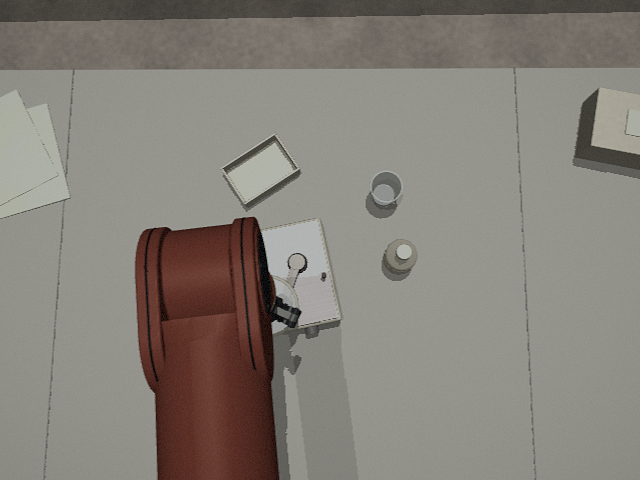

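The wrist view shows the knob at (328,238), which is about 4 mm off in y from the TCP. Descending and pinching it.

```bash
python3 -m handwheel '[{"hand":70,"linear":[30,1.7,4],"angular":[0,0,0]},{"hand":60,"linear":[30,0,0],"angular":[0,0,0]},{"hand":60,"linear":[30,0,0],"angular":[0,0,0]},{"hand":60,"linear":[20,0,0],"angular":[0,0,0]},{"hand":60,"linear":[0,0,0],"angular":[0,0,0]},{"hand":10,"linear":[0,0,0],"angular":[0,0,0]},{"hand":10,"linear":[0,0,0],"angular":[0,0,0]},{"hand":10,"linear":[0,0,0],"angular":[0,0,0]},{"hand":10,"linear":[0,0,0],"angular":[0,0,0]},{"hand":10,"linear":[0,0,0],"angular":[0,0,0]},{"hand":10,"linear":[0,0,0],"angular":[0,0,0]}]' 25
python3 - <<'E'
from h import *
np.set_printoptions(precision=4,suppress=True)
o=manip.get_obs();print(o['t'],o['position'],o['joint_pos'])
snap('side','s2')
E
```

```text
t: 4.15
position: [0.5169, 0.0268, 0.1926]
orientation: [-0.9, 1.38, 0.898]
wrist_force: [-11.1, -9.5, 9.8]
finger_gap: 0.0174
4.15 [0.5169 0.0268 0.1926] [-0.6699  0.0868  0.5664  1.8589 -0.0475  1.212   1.0679]
```

View pics/s2.png

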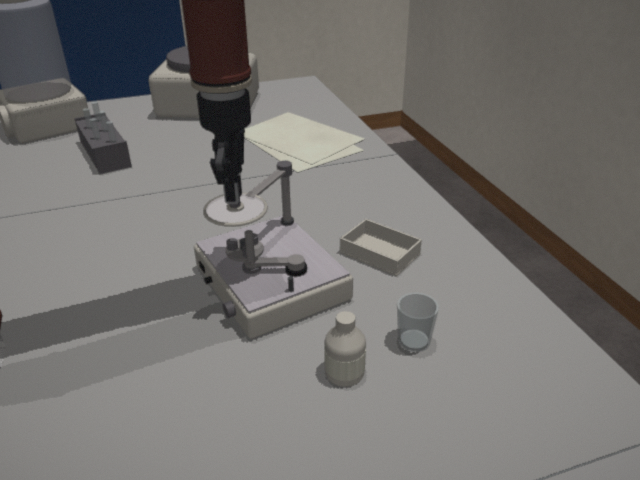

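Pinched: the gap is 17.4 mm on the 18 mm knob. Working out the arc in tool axes.

Run:
```python
import numpy as np
H=np.array([.6325,.136]);Y=np.array([-.915,.403]);Z=np.array([.403,.915])
a=np.radians(223.6-np.linspace(0,87,17));P=1000*(H[:,None]+.159*np.array([np.cos(a),np.sin(a)])).T
for i in range(16): d=P[i+1]-P[i];print(i,P[i+1].round(0),round(d@Y,1),round(d@Z,1))
```

```text
0 [507.  38.] 13.6 6.5
1 [499.  50.] 13.0 7.7
2 [491.  63.] 12.2 8.9
3 [485.  77.] 11.3 10.0
4 [480.  91.] 10.3 11.0
5 [476. 106.] 9.2 12.0
6 [474. 121.] 8.0 12.8
7 [474. 136.] 6.8 13.5
8 [474. 151.] 5.4 14.1
9 [476. 166.] 4.1 14.5
10 [480. 180.] 2.7 14.8
11 [485. 195.] 1.3 15.0
12 [491. 208.] -0.2 15.1
13 [498. 221.] -1.6 15.0
14 [507. 234.] -3.0 14.8
15 [517. 245.] -4.4 14.4
```

Half the arc first, to check forces.

```bash
python3 -m handwheel '[{"hand":10,"linear":[-1,2,1],"angular":[0,0,0]},{"hand":10,"linear":[0,13.6,6.5],"angular":[0,0,0]},{"hand":10,"linear":[0,13,7.7],"angular":[0,0,0]},{"hand":10,"linear":[0,12.2,8.9],"angular":[0,0,0]},{"hand":10,"linear":[0,11.3,10],"angular":[0,0,0]},{"hand":10,"linear":[0,10.3,11],"angular":[0,0,0]},{"hand":10,"linear":[0,0,0],"angular":[0,0,0]}]'
```

```text
t: 4.9
position: [0.4745, 0.0963, 0.1925]
orientation: [-0.9, 1.384, 0.905]
wrist_force: [-21.1, -7.3, 11.9]
finger_gap: 0.0171
```

Radial force is about 21 N, so the real axis lies a few mm nearer in x than my estimate. Re-planning with the corrected centre.

Run:
```python
import numpy as np
H=np.array([.6275,.141]);Y=np.array([-.915,.403]);Z=np.array([.403,.915])
p0=np.array([.4745,.0963]);v=p0-H;f=np.degrees(np.arctan2(v[1],v[0]))%360;print(f,np.hypot(*v))
fe=236.85-np.degrees(1.75);print(fe)
a=np.radians(np.linspace(f,fe,12));P=1000*(H[:,None]+.159*np.array([np.cos(a),np.sin(a)])).T
for i in range(11): d=P[i+1]-P[i];print(i,P[i+1].round(0),round(d@Y,1),round(d@Z,1))
```

```text
196.28608550735564 0.1593960162613859
136.58238585210592
0 [471. 111.] 9.1 12.0
1 [469. 126.] 8.0 12.8
2 [469. 141.] 6.7 13.5
3 [469. 156.] 5.4 14.0
4 [471. 171.] 4.1 14.5
5 [475. 186.] 2.7 14.8
6 [480. 200.] 1.3 15.0
7 [486. 214.] -0.2 15.1
8 [493. 227.] -1.6 15.0
9 [502. 239.] -3.0 14.8
10 [512. 250.] -4.4 14.4
```

```bash
python3 -m handwheel '[{"hand":10,"linear":[-1,5,-1],"angular":[0,0,0]},{"hand":10,"linear":[0,9.1,12],"angular":[0,0,0]},{"hand":10,"linear":[0,8,12.8],"angular":[0,0,0]},{"hand":10,"linear":[0,6.7,13.5],"angular":[0,0,0]},{"hand":10,"linear":[0,5.4,14],"angular":[0,0,0]},{"hand":10,"linear":[0,4.1,14.5],"angular":[0,0,0]},{"hand":10,"linear":[0,0,0],"angular":[0,0,0]}]'
```

```text
t: 5.6
position: [0.4689, 0.1749, 0.193]
orientation: [-0.903, 1.376, 0.905]
wrist_force: [-8.5, 0.4, -3.9]
finger_gap: 0.0171
```

```bash
python3 -m handwheel '[{"hand":10,"linear":[0,4,14.2],"angular":[0,0,0]},{"hand":10,"linear":[0,1.5,15],"angular":[0,0,0]},{"hand":10,"linear":[0,-0.2,15.1],"angular":[0,0,0]},{"hand":10,"linear":[0,-1.6,15],"angular":[0,0,0]},{"hand":10,"linear":[0,-3,14.8],"angular":[0,0,0]},{"hand":10,"linear":[0,-4.4,14.4],"angular":[0,0,0]},{"hand":10,"linear":[0,0,0],"angular":[0,0,0]}]'
python3 - <<'E'
from h import *
snap('side','s3');snap('top','t3')
E
```

```text
t: 6.3
position: [0.5103, 0.2538, 0.1935]
orientation: [-0.902, 1.374, 0.902]
wrist_force: [-2.0, 3.3, -2.5]
finger_gap: 0.0169
```

View pics/s3.png

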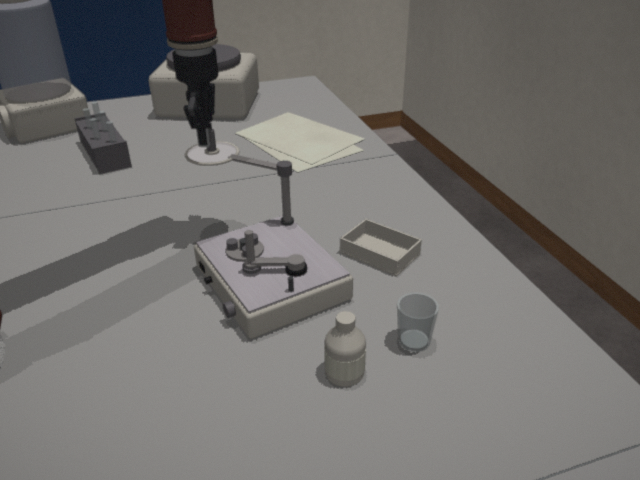

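View pics/t3.png

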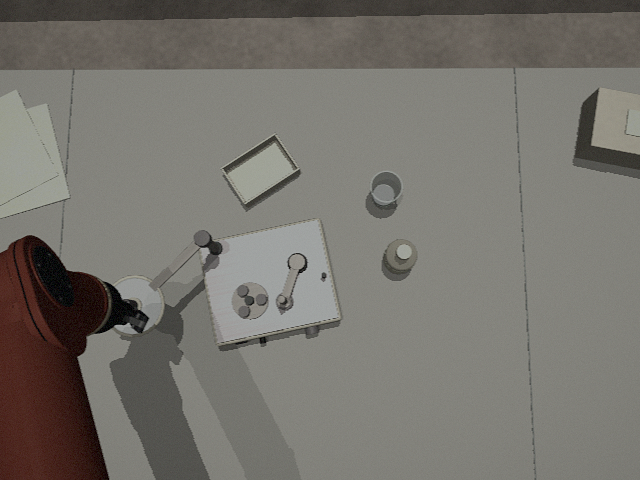

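The guard is out to the left: the disc spans about columns 112–165 and the deck's edge is near 200. The post now shows in the top view at (284,300). Releasing, rising, and locating the post.

```bash
python3 -m handwheel '[{"hand":60,"linear":[0,0,0],"angular":[0,0,0]},{"hand":60,"linear":[0,0,0],"angular":[0,0,0]},{"hand":60,"linear":[0,0,0],"angular":[0,0,0]},{"hand":60,"linear":[0,0,0],"angular":[0,0,0]},{"hand":60,"linear":[-30,0,0],"angular":[0,0,0]},{"hand":60,"linear":[-40,0,0],"angular":[0,0,0]},{"hand":60,"linear":[0,0,0],"angular":[0,0,0]}]'
python3 - <<'E'
from h import *
np.set_printoptions(precision=4,suppress=True)
o=manip.get_obs();print(o['position']);print(R.from_rotvec(o['orientation']).as_matrix())
for c in ['top','side']:
    snap(c,c+'4')
    for k,z in {'guard_knob':.204,'guard_hinge':.175,'tension_post':.118,'tension_pivot':.079}.items():
        for r in eyes.mark_of(k,c)[:1]: print(c,k,round(r['conf'],2),r['location'],atz(c,r['location'],z))
E
```

```text
t: 7.1
position: [0.5111, 0.252, 0.2688]
orientation: [-0.899, 1.368, 0.899]
wrist_force: [-0.5, 0.9, 0.3]
finger_gap: 0.06
[0.5111 0.252  0.2688]
[[ 0.0068 -0.9161  0.4008]
 [ 0.0046  0.4008  0.9161]
 [-1.     -0.0043  0.007 ]]
top guard_knob 0.87 [125.1, 306.0] [0.5166 0.2537 0.204 ]
top guard_hinge 0.86 [202.2, 235.4] [0.6377 0.1385 0.175 ]
top tension_post 0.84 [276.7, 300.2] [0.5313 0.0152 0.118 ]
top tension_pivot 0.86 [299.1, 261.4] [ 0.6049 -0.0215  0.079 ]
side guard_knob 0.73 [206.4, 142.6] [0.5091 0.2315 0.204 ]
side guard_hinge 0.7 [281.6, 168.6] [0.6264 0.1367 0.175 ]
side tension_post 0.9 [246.7, 243.9] [0.5269 0.0023 0.118 ]
side tension_pivot 0.64 [296.1, 259.0] [ 0.6056 -0.0128  0.079 ]
```

```bash
python3 -m handwheel '[{"hand":60,"linear":[0,-14.3,-27],"angular":[0,0,0]},{"hand":60,"linear":[0,-14.3,-27],"angular":[0,0,0]},{"hand":60,"linear":[0,-14.3,-27],"angular":[0,0,0]},{"hand":60,"linear":[0,-14.3,-27],"angular":[0,0,0]},{"hand":60,"linear":[0,-14.3,-27],"angular":[0,0,0]},{"hand":60,"linear":[0,-14.3,-27],"angular":[0,0,0]},{"hand":60,"linear":[0,-14.3,-27],"angular":[0,0,0]},{"hand":60,"linear":[0,-14.3,-27],"angular":[0,0,0]},{"hand":60,"linear":[0,0,0],"angular":[0,0,0]},{"hand":60,"linear":[0,0,0],"angular":[0,0,0]}]'
python3 - <<'E'
from h import *
np.set_printoptions(precision=4,suppress=True)
o=manip.get_obs();print(o['position'],o['joint_pos']);print(R.from_rotvec(o['orientation']).as_matrix())
m=eyes.camera_model('wrist');snap('wrist','w5')
for k,z in {'tension_post':.118,'tension_pivot':.079,'guard_knob':.204}.items():
    for r in eyes.mark_of(k,'wrist')[:1]: print(k,r['conf'],r['location'],atz('wrist',r['location'],z,m))
E
```

```text
t: 8.6
position: [0.5272, 0.0072, 0.2632]
orientation: [-0.899, 1.377, 0.9]
wrist_force: [-0.4, -0.1, 0.2]
finger_gap: 0.0599
[0.5272 0.0072 0.2632] [-0.6431  0.0571  0.5747  1.7388 -0.0319  1.3551  1.0952]
[[-0.0001 -0.9158  0.4017]
 [ 0.0002  0.4017  0.9158]
 [-1.      0.0002  0.0001]]
tension_post 0.9 [324.3, 232.2] [0.5347 0.0058 0.118 ]
tension_pivot 0.72 [328.9, 290.9] [ 0.6039 -0.0191  0.079 ]
guard_knob 0.47 [546.8, 299.0] [0.6069 0.1257 0.204 ]
```

View pics/w5.png

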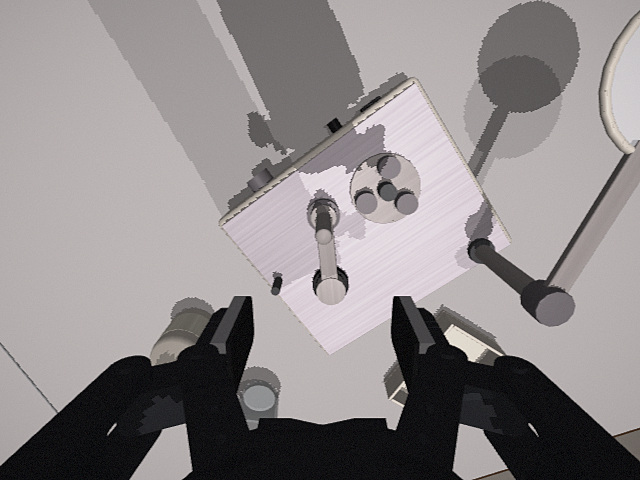

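The post's top is at (323,237) and its foot at (323,212), which puts the axis at about (0.532, 0.007). The deck is clear of the guard. Descending to mid-post and pinching it.

```bash
python3 -m handwheel '[{"hand":60,"linear":[30,-4.4,2],"angular":[0,0,0]},{"hand":60,"linear":[30,0,0],"angular":[0,0,0]},{"hand":50,"linear":[30,0,0],"angular":[0,0,0]},{"hand":50,"linear":[30,0,0],"angular":[0,0,0]},{"hand":50,"linear":[25,0,0],"angular":[0,0,0]},{"hand":50,"linear":[19,0,0],"angular":[0,0,0]},{"hand":50,"linear":[0,0,0],"angular":[0,0,0]},{"hand":50,"linear":[0,0,0],"angular":[0,0,0]}]'
python3 -m handwheel '[{"hand":5,"linear":[0,0,0],"angular":[0,0,0]},{"hand":5,"linear":[0,0,0],"angular":[0,0,0]},{"hand":5,"linear":[0,0,0],"angular":[0,0,0]},{"hand":5,"linear":[0,0,0],"angular":[0,0,0]},{"hand":5,"linear":[0,0,0],"angular":[0,0,0]},{"hand":5,"linear":[0,0,0],"angular":[0,0,0]},{"hand":5,"linear":[0,0,0],"angular":[0,0,0]}]' 60
python3 - <<'E'
from h import *
o=manip.get_obs();print(o['position'],o['joint_pos']);
snap('side','s6'); m=eyes.camera_model('wrist');snap('wrist','w6')
E
```

```text
t: 9.6
position: [0.5321, 0.0081, 0.0997]
orientation: [-0.901, 1.377, 0.901]
wrist_force: [0.1, -0.6, 0.5]
finger_gap: 0.0497
t: 10.3
position: [0.532, 0.0064, 0.1005]
orientation: [-0.9, 1.377, 0.899]
wrist_force: [-5.0, -3.9, 9.3]
finger_gap: 0.0124
[0.53200347 0.00637878 0.10047557] [-0.59991792  0.22479463  0.56982274  1.9307346  -0.14048915  1.0249304
  1.18959265]
```

View pics/s6.png

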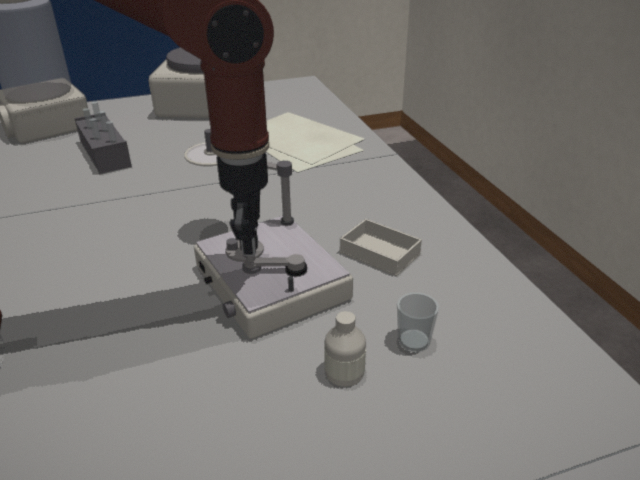

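View pics/w6.png

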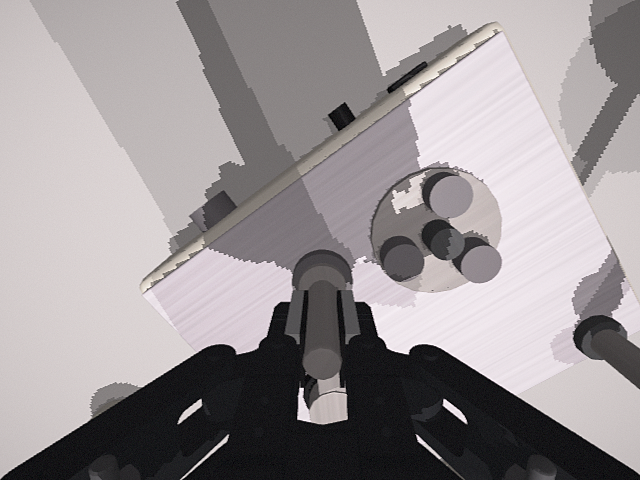

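The post sits between the pads (gap 12.4 mm, post at column 322 in the wrist view). Winding it, first half of the arc, with the hand turning along.

```bash
python3 -m handwheel '[{"hand":5,"linear":[0,-1.3,-9],"angular":[-5,0,0]},{"hand":5,"linear":[0,-1.6,-9],"angular":[-5,0,0]},{"hand":5,"linear":[0,-1.9,-8.9],"angular":[-5,0,0]},{"hand":5,"linear":[0,-2.2,-8.8],"angular":[-5,0,0]},{"hand":5,"linear":[0,-2.5,-8.8],"angular":[-5,0,0]},{"hand":5,"linear":[0,0,0],"angular":[0,0,0]},{"hand":5,"linear":[0,0,0],"angular":[0,0,0]}]' 80
python3 - <<'E'
from h import *
o=manip.get_obs();p=np.array(o['position']);v=p[:2]-[.6035,-.018];f=np.degrees(np.arctan2(v[1],v[0]))%360;print(f,np.hypot(*v),o['joint_pos'])
r=R.from_rotvec(o['orientation']).as_matrix();print(np.degrees(np.arctan2(r[1,2],r[0,2])))
E
```

```text
t: 11.1
position: [0.53, -0.0359, 0.1004]
orientation: [-1.225, 1.196, 1.23]
wrist_force: [-9.9, 5.1, 13.1]
finger_gap: 0.012
193.67597059769386 0.0756472370933643 [-0.48797612  0.22134304  0.53458512  1.92969682 -0.13395596  1.02647687
  1.70200825]
91.46002937077934
```

```bash
python3 -m handwheel '[{"hand":5,"linear":[0,-2.8,-8.7],"angular":[-5,0,0]},{"hand":5,"linear":[0,-3,-8.6],"angular":[-5,0,0]},{"hand":5,"linear":[0,-3.3,-8.5],"angular":[-5,0,0]},{"hand":5,"linear":[0,-3.6,-8.4],"angular":[-5,0,0]},{"hand":5,"linear":[0,0,0],"angular":[0,0,0]}]'
python3 -m handwheel '[{"hand":5,"linear":[0,-3.9,-8.2],"angular":[-5,0,0]},{"hand":5,"linear":[0,0,0],"angular":[0,0,0]},{"hand":5,"linear":[0,0,0],"angular":[0,0,0]}]'
cat > ck.py <<'E'
from h import *
o=manip.get_obs();p=np.array(o['position']);v=p[:2]-[.6035,-.018];f=np.degrees(np.arctan2(v[1],v[0]))%360;print(f,np.hypot(*v),o['joint_pos'][6])
t=np.array([-np.sin(np.radians(f)),np.cos(np.radians(f))]);F=np.array(o['wrist_force'])[:2];print('tang',F@t,'rad',F@v/np.hypot(*v))
E
python3 ck.py
```

```text
t: 11.6
position: [0.5495, -0.0684, 0.1003]
orientation: [-1.48, 1.006, 1.478]
wrist_force: [-1.3, 4.1, 7.9]
finger_gap: 0.0115
t: 11.9
position: [0.5551, -0.0738, 0.1003]
orientation: [-1.538, 0.955, 1.539]
wrist_force: [-4.7, 5.5, 9.3]
finger_gap: 0.0116
229.091326217238 0.07383844767607586 2.2137306204476634
tang -7.167873227728164 rad -1.0580413371587194
```

Tangential force is 7 N, so that is the spring only, with no clear contact at the stop yet. Small steps until the force climbs.

```bash
python3 -m handwheel '[{"hand":5,"linear":[0,-1,-2.3],"angular":[0,0,0]},{"hand":5,"linear":[0,0,0],"angular":[0,0,0]},{"hand":5,"linear":[0,0,0],"angular":[0,0,0]}]'; python3 ck.py
python3 -m handwheel '[{"hand":5,"linear":[0,-1,-2.3],"angular":[0,0,0]},{"hand":5,"linear":[0,0,0],"angular":[0,0,0]},{"hand":5,"linear":[0,0,0],"angular":[0,0,0]}]'; python3 ck.py
```

```text
t: 12.2
position: [0.5564, -0.0749, 0.1002]
orientation: [-1.537, 0.955, 1.541]
wrist_force: [-8.1, 6.5, 11.1]
finger_gap: 0.0124
230.3759678020558 0.07383196446992969 2.218163217292453
tang -10.376283667580616 rad 0.19095460391921912
t: 12.5
position: [0.5566, -0.0751, 0.1001]
orientation: [-1.534, 0.954, 1.545]
wrist_force: [-17.5, 11.1, 20.3]
finger_gap: 0.0121
230.58917789765454 0.07387553878470846 2.2224636676121383
tang -20.574071801957974 rad 2.523267084621111
```

It stalled: 2.5 mm commanded gave only 0.2 mm, and the force rose from 10 to 20.6 N. So the arm is on its stop with about 12 N to spare. Checking that it holds and looking at the pictures.

```bash
python3 -m handwheel '[{"hand":5,"linear":[0,0,0],"angular":[0,0,0]},{"hand":5,"linear":[0,0,0],"angular":[0,0,0]},{"hand":5,"linear":[0,0,0],"angular":[0,0,0]},{"hand":5,"linear":[0,0,0],"angular":[0,0,0]},{"hand":5,"linear":[0,0,0],"angular":[0,0,0]},{"hand":5,"linear":[0,0,0],"angular":[0,0,0]},{"hand":5,"linear":[0,0,0],"angular":[0,0,0]},{"hand":5,"linear":[0,0,0],"angular":[0,0,0]}]'; python3 ck.py
python3 - <<'E'
from h import *
a=snap('side','s7');b=snap('top','t7');c=snap('wrist','w7')
E
```

```text
t: 13.3
position: [0.5566, -0.0751, 0.1001]
orientation: [-1.534, 0.954, 1.545]
wrist_force: [-17.8, 11.6, 19.3]
finger_gap: 0.0124
230.5858968407316 0.07386770241882125 2.222475507415555
tang -21.077168959399703 rad 2.330476710579683
```

View pics/s7.png

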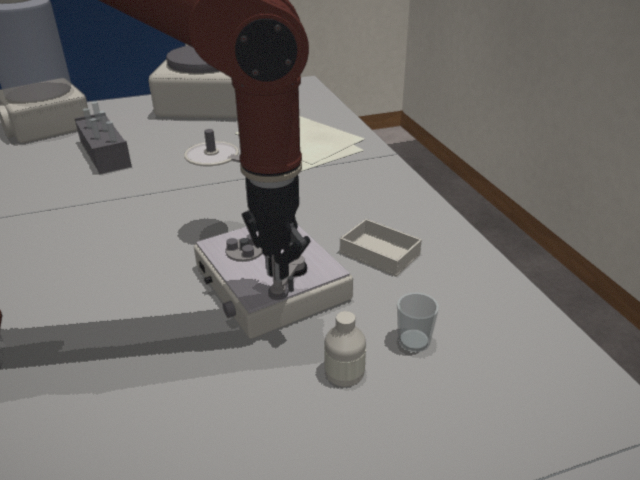

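View pics/t7.png

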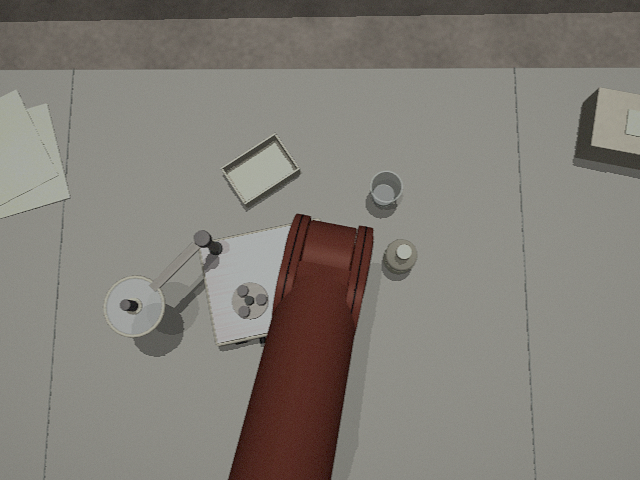

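View pics/w7.png

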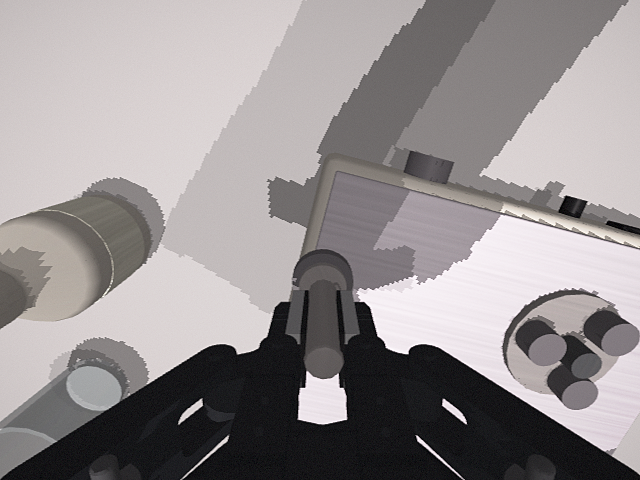

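The post is still between the pads (323,330), the arm is steady at the stop, the disc (column 135) is clear of the deck, and the bottle, beaker and tray haven't moved. Handing in.

```bash
python3 -c "
from station import manip
manip.job_done()"
```

```text
the job is handed in; nothing more can be done
```

The pump is open, and I handed the job in at about 13.5 s with the gripper still holding the tension arm at its stop.

- **Guard:** I pinched the knob and swung the guard round to the pump's left, to about 1.75 rad. It stayed there after release, and the last top and side pictures show the disc well clear of the deck. It was already at about 0.22 rad when I started. My first hinge estimate was a few mm off, which put about 21 N sideways on the knob until I corrected the arc.
- **Tension arm:** I pinched the post and wound the arm about 69–70° from rest. At the end, 2.5 mm of commanded travel moved it only 0.2 mm and the force along the arc rose from 10 to 21 N, so I take that as the stop. The stop is at 1.2 rad (68.8°). The grip is set to 80 N, and force and position held steady for the 0.8 s I watched.
- **Other readings:** The bottle, beaker and tray look untouched in the last pictures. At the stop the wrist also read about 20 N upwards, which I didn't explain but which is well under the limit. I had no direct joint reading, so both angles come from the gripper position and the pump pose fitted from the pictures.

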